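Let the ratchet tube clamp off and rack the tube

ROBOT

A 7-joint arm with a two-finger parallel gripper is mounted at the origin on the work surface. World frame = base frame: x ahead of the robot, y to its left, z up, the work surface at z = 0. Lengths are in mm, angles in rad, forces in N, time in s.
With the tool pointing down it reaches from about 375 to 925 mm from the base axis. Payload 3.1 kg.
Tool frame: the origin (TCP) lies between the finger pads; the fingertips stand 19 mm ahead of it and the grasp point (between the pads) is the TCP; z points along the fingers, y is the direction in which the jaws open and shut (so a half turn about z gives the same grasp; the last joint's range is limited). The gripper opens to 85 mm and grips with 20 to 120 N. Pads are 22 mm wide; open, the fingers measure 114 mm over their backs; the gripper's body (76 mm by 85 mm) begins 54 mm behind the grasp point. The pads swing forward as they close: fully open they stand 13 mm farther back than shut.
Start: joints at [1.153, 0.383, 0.044, 1.598, -0.018, 1.161, -0.05], TCP at [204.364, -617.04, 250.269] pointing down, gripper open.
Joint ranges: [-2.61, 2.61], [-0.41, 2.15], [-1.48, 1.57], [0, 2.5], [-1.57, 4.71], [0.05, 1.97], [-2.85, 2.85]. Speed limits (rad/s): [2.79, 2.79, 3.14, 3.14, 3.14, 3.14, 3.14].

INTERFACE

Orientations are given as a rotation vector (axis times angle).
In Python, from station import arm, camera, workorder gives the robot as it stands. The module is installed in compiled form; this text tells all that it offers.
- The arm moves only by the tool servo_tool, never from a script. Its argument "motion" is a list of rows, each a list of 2 entries, a list of its own where there are three numbers: the shift along the tool's x, y, z in units of 40 mm (1.0 is 40 mm), then the turn, a rotation vector about the tool's x, y, z in units of 8 degrees (1.0 is 8 degrees). A call has 1 to 20 rows; each row is the pose to reach, as a shift and turn from the pose commanded when the call began, along the tool's axes at that moment; what a row does not reach only later rows make up. A row lasts 1/8 s, in which the tool goes at most 62.5 mm and 10.7 degrees, less where a joint would pass 70% of its speed; a pose out of reach is approached as far as the arm can. A call with a gripper value outside its range is refused whole. "gripper" is the closure in counts, from 0 (fully open) to 255 (shut), set as the call begins (left out, the last holds). The fingers move at their own pace and stop on an object; "force" is the grip in N (left out, the last holds). Time passes only in rows, so rows that repeat a pose let the fingers close. It gives the time, the measured TCP pose, the force and the opening at its end, in the units of the state.
- arm.observe(): the state, without advancing time (a new reading comes with each control period).
- camera(name): name is "scene" or "top"; returns a dict with "img" (384x512x3 uint8, red, green, blue), "depth" (384x512 float32, mm along the optical axis (not along the pixel's ray), 0 where there is no reading), "fov_y" (degrees; the focal length in pixels is half the picture's height over the tangent of half this angle, whatever the lens; pixels are square), "cx", "cy" (the principal point, pixels), "R" (3x3) and "t" (3): a world point X has camera coordinates R X + t. Camera axes: x right, y down, z forward; pixel columns grow to the right and rows downward; lengths in mm; the calibration is good to about 2 mm. A picture is of the moment at which its call begins.
- workorder.finish_job(): hands the job in, once; it reports no verdict.
The state is a dict: "time_s": time; "qpos": joint angles; "joint_vel": joint speeds; "joint_torque": joint torques, N m; "eef_pos": TCP position; "eef_rot": TCP orientation; "ft_force": force on the tool from outside, world axes, zero at the start; "torque": the same for the moment, N m; "grip_width": finger opening in mm.
Only numpy, scipy, OpenCV 4.12 (cv2) and the standard library are available. Lean on these libraries where they do the work, as an engineer would, in place of code of your own. Each camera call takes 0.05 s, during which the arm holds its last target. There are 200 camera calls.

TASK

Release the blue ratchet clamp and put its aluminium tube away: pinch the black handle and red trigger together, nudge the handle tighter to take the load off the pawl so that it lifts clear, then ease the handle back under control all the way to its open stop and let go. Squeeze the trigger gently (never more than about 30 N) and do not let the sprung handle fly. Then lift the tube out and set it down flat in the green tray without dropping it, leaving the oil bottle, orange cup and spanner alone.

Things in the scene. Friction and masses are not known exactly. Their poses are not given: they have to be found in the camera images.
- clamp_axis (a point): Vertical axis of the ratchet wheel and handle, 52 mm above the table. Axes are those of the fixed clamp: +x runs along the handle when clamped, the tube lies at x = -85 mm, z up. Blue base plate 12 mm thick, steel ratchet wheel 68 mm across, 30 to 46 mm above the table.
- lever (a joint): Angle of the black handle about the clamp axis, rad: 0.02 to 0.05 clamped, grows as it opens, CLOCKWISE from above, to the stop at 0.70; tightening ends at -0.09. A spring drives it open: 2.1 N m at 0, 0.4 N m at 0.70 (16 to 3 N at the grip), so it stays open, and flies if the pawl lifts with nobody holding it. Opening draws the yellow jaw back 14 mm. Teeth 0.39 rad apart.
- handle_grip (a point): Middle of the handle's grip, 130 mm from the axis, 52 mm above the table; turns with the handle. x outward along the handle, y towards the trigger, z up. The black handle is 16 mm wide (y -8 to +8 mm), 28 mm high (38 to 66 mm above the table), and its grip runs 85 to 190 mm from the axis.
- trigger_grip (a point): Centre of the red trigger bar opposite handle_grip: at rest 39 mm to +y of the handle's centre line, 10 mm wide, 28 mm high (38 to 66 mm above the table), 85 to 175 mm from the axis. At rest, handle plus trigger measure 52 mm across their outer faces here; 43 mm or less when the pawl is clear, 38 mm bottomed.
- pawl: Red pawl, the trigger is its tail. Origin on its pivot pin, 45 mm out and 30 mm to +y on the handle, at table height; axes like the handle's at rest. Turned 0.10 rad clockwise from above, relative to the handle (trigger 9 mm towards handle) its nose clears the teeth; stop at 0.16 rad. Its spring needs 5 to 7 N at the grip; let out, it drops into the next tooth and holds.
- tube: Square aluminium tube 170 mm long (its x), 25 x 25 mm, about 130 g; origin at the centre of its underside. It lies on a 17 mm wide bed 30 mm above the table, along the clamp's y. One end is held between anvil and yellow jaw (44 mm along the tube, up to 63 mm high) whose lip hooks 6 mm over its top; its middle is free on both sides, the base plate 18 mm below its underside.
- tray: Green open tray, 240 mm (its x) x 115 mm x 24 mm high, walls and floor 5 mm thick; the tube rests 5 mm above the table in it. Origin under its centre on the table, fixed. It stands to the left or right of the clamp.
- bin: Black bin of offcuts, 200 x 115 x 50 mm, origin under its centre, fixed; not needed. Tray and bin may swap sides.
- oil: White oil bottle with red cap, 44 mm across, 110 mm high, standing, origin at its foot; leave it alone.
- cup: Orange bowl, 68 mm across, 45 mm high, origin at its foot; leave it alone.
- spanner: Steel spanner lying on the table, about 180 mm long along its x; leave it alone.
- pawl_nose (a point): Tip of the pawl's nose in the wheel's teeth. The teeth are undercut 30 degrees: under the handle's load the nose is jammed and would need over 30 N at the trigger. Squeeze with 12 to 20 N and push the handle to about -0.06 rad (12 mm at the grip, up to 16 N plus friction): the nose then slides out and the trigger gives way.
There are look-alikes about, which are no part of the job. Several things have the shape of the tube; the one meant has the colours described above.

How it is judged:
By the outcome, as a careful person would: the job done as asked, in the order asked, and still so for the second after the job is handed in, with the robot touching nothing.
It also fails if it takes over 61 s, if anything falls off the work surface, if the arm or the gripper's body presses on something with over 40 N, if the wrist force passes 120 N, or if a joint passes its speed limit or range.

## Working session

There is one attempt and no reset: what is moved stays moved. The work goes in short steps, Python scripts to look and compute and a tool call to move; the robot and the scene stay as the last step left them, time stands still between calls to the robot, and variables do not carry over. Pictures are saved under pics/ and viewed, about 8 in all and at most 12, crops included, and the job is handed in when it is done.

Besides the shell and the picture viewer there is one more tool, called after ">>>" as name([rows], argument=value, ...), one row to a line, values as JSON. servo_tool: Moves the arm, as the interface text tells. Its arguments: {"type":"object","properties":{"motion":{"type":"array"},"gripper":{"type":"number"},"force":{"type":"number"}},"required":["motion"]}

```bash
mkdir -p pics
cat > h.py <<'E'
import numpy as np, cv2
from station import arm, camera, workorder
from scipy.spatial.transform import Rotation as Ro
def K(c):
    return c["img"].shape[0]/2/np.tan(np.radians(c["fov_y"])/2)
def cast(c,u,v,z):
    f=K(c); R=np.array(c["R"]);t=np.array(c["t"])
    d=R.T@np.array([(u-c["cx"])/f,(v-c["cy"])/f,1]); o=-R.T@t
    return o+d*(z-o[2])/d[2]
def cloud(c):
    f=K(c); R=np.array(c["R"]);t=np.array(c["t"]); D=c["depth"]
    v,u=np.mgrid[:D.shape[0],:D.shape[1]]
    P=np.stack([(u-c["cx"])/f*D,(v-c["cy"])/f*D,D],-1)-t
    return P@R
def proj(c,X):
    p=np.array(c["R"])@np.array(X)+np.array(c["t"]); return K(c)*p[:2]/p[2]+[c["cx"],c["cy"]]
def save(c,n,crop=None,s=1):
    im=c["img"][:,:,::-1]
    if crop: u0,v0,u1,v1=crop; im=im[v0:v1,u0:u1]
    cv2.imwrite("pics/"+n,cv2.resize(im,None,fx=s,fy=s,interpolation=cv2.INTER_CUBIC))
E
python3 - <<'E'
from h import *
import pickle
for n in("top","scene"):
    c=camera(n); pickle.dump(c,open(n+".pkl","wb")); save(c,n+"0.png",None,1.5)
    print(n,c["fov_y"],c["cx"],c["cy"],-np.array(c["R"]).T@c["t"],np.round(c["R"],3).tolist(),(c["depth"]>0).mean())
s=arm.observe();print({k:np.round(v,3).tolist() for k,v in s.items()})
E
```

```text
top 48.81724015406306 260.80410761379744 200.1749500360259 [ 321.93340834  -25.64813399 1480.13964433] [[-0.017, -1.0, -0.01], [-0.989, 0.018, -0.146], [0.146, 0.007, -0.989]] 0.9959818522135416
scene 49.75949488271972 260.8062490647418 191.8867675760148 [1377.12168949  111.4126883   966.55653152] [[-0.175, 0.984, 0.013], [0.718, 0.136, -0.682], [-0.673, -0.11, -0.731]] 0.9959157307942709
{'time_s': 0.1, 'qpos': [1.153, 0.384, 0.044, 1.599, -0.018, 1.161, -0.05], 'joint_vel': [-0.001, -0.004, 0.002, -0.005, 0.002, -0.0, -0.001], 'joint_torque': [0.003, -43.473, 1.029, -25.045, 0.011, 0.005, -0.0], 'eef_pos': [204.054, -616.259, 248.961], 'eef_rot': [-3.099, -0.5, 0.001], 'ft_force': [0.599, 1.06, 0.23], 'torque': [0.003, 0.057, -0.055], 'grip_width': 85.289}
```

View pics/top0.png

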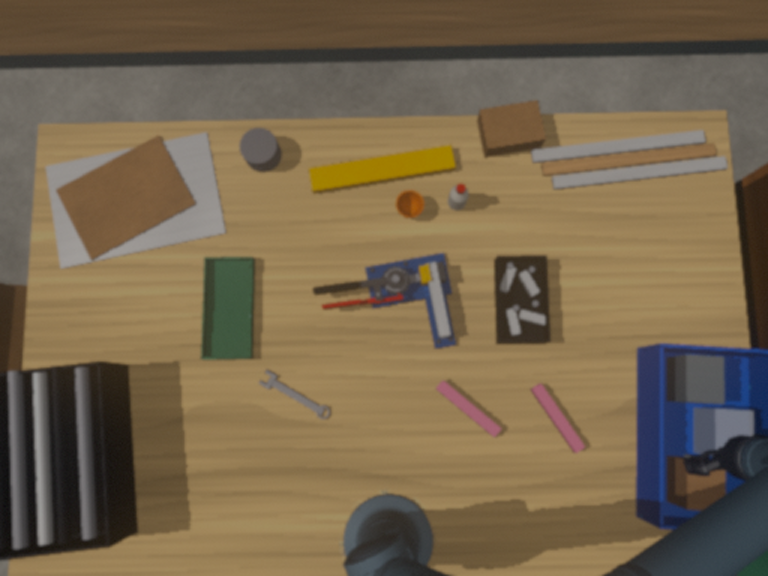

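View pics/scene0.png

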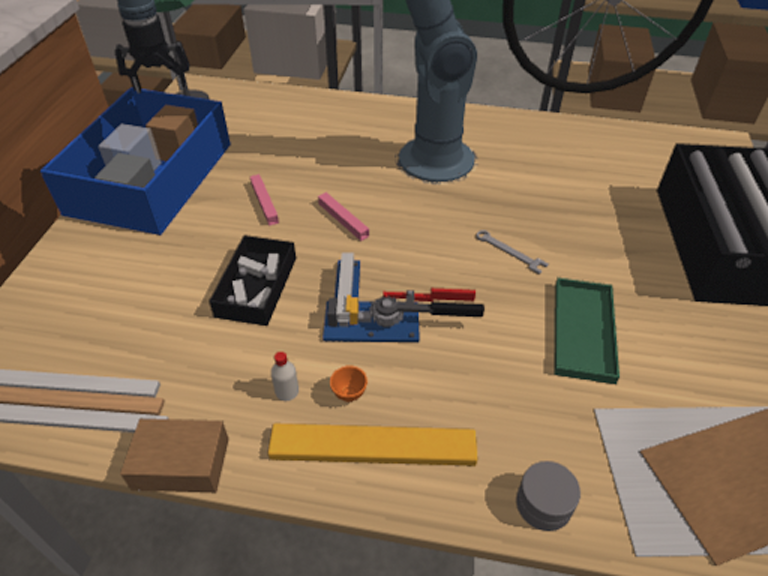

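Top view at 1.5x: the clamp's wheel is near (397,280). The black handle runs left to (315,290), and the red trigger lies below it at (355,302). The aluminium tube is at (440,300) and the green tray at (229,308). Things that could be taken for the tube: pink bars (470,408) and (558,418), grey strips at upper right (620,145) and (640,172), grey bars in the black rack (40,460), offcuts in the bin (522,300). The one I want is the bare aluminium tube in the blue clamp at (440,300).

Run:
```python
from h import *
import pickle
top=pickle.load(open("top.pkl","rb")); sc=pickle.load(open("scene.pkl","rb"))
def rep(c,name,m,z):
    # largest component, minarearect cast at z
    n,l,st,ce=cv2.connectedComponentsWithStats(m.astype(np.uint8))
    if n<2: print(name,"none");return
    k=1+np.argmax(st[1:,4]); P=cloud(c)[l==k]
    (cn,sz,a)=cv2.minAreaRect(np.argwhere(l==k)[:,::-1].astype(np.float32))
    box=cv2.boxPoints((cn,sz,a)); W=np.array([cast(c,u,v,z)[:2] for u,v in box])
    e=[W[1]-W[0],W[2]-W[1]]; e.sort(key=np.linalg.norm)
    print(name,"px",np.round(cn),"n",st[k,4],"ctr",np.round(W.mean(0),1),"sz",[round(np.linalg.norm(x),1) for x in e],"longdir deg",round(np.degrees(np.arctan2(e[1][1],e[1][0])),1),"zmed",np.round(np.percentile(P[:,2],[5,50,95]),1),"3Dmed",np.round(np.median(P,0),1))
for nm,c in(("top",top),("scene",sc)):
    hsv=cv2.cvtColor(c["img"],cv2.COLOR_RGB2HSV); H,S,V=[hsv[...,i].astype(int) for i in range(3)]
    P=cloud(c); X,Y,Z=P[...,0],P[...,1],P[...,2]
    reg=(X>380)&(X<720)&(Y>-200)&(Y<220)
    near=reg&(Y>-140)&(Y<180)
    print(nm)
    rep(c,"trigger",near&((H<8)|(H>172))&(S>130)&(Z>15)&(X<640),66)
    rep(c,"handle",near&(V<70)&(Z>35)&(Y>-10),66)
    rep(c,"jaw yellow",near&(H>18)&(H<32)&(S>150)&(Z>40),63)
    rep(c,"tube",near&(S<50)&(V>120)&(Z>45)&(Y<-30),55)
    rep(c,"blue base",near&(H>100)&(H<125)&(S>120),12)
    rep(c,"tray",(X>350)&(X<750)&(Y>120)&(H>50)&(H<90)&(S>70),24)
    rep(c,"wheel",near&(S<60)&(Z>38)&(Z<80)&(Y>-40)&(V>60),46)
    rep(c,"cup",(X>380)&(X<850)&(H>4)&(H<14)&(S>190)&(Z>15)&(abs(Y)<200),45)
    rep(c,"oil cap",(X>640)&(X<850)&(Y<0)&((H<6)|(H>174))&(S>150)&(Z>40),110)
save(top,"c_top.png",(195,155,325,245),6); save(sc,"c_scene.png",(200,150,420,250),3.6)
```

```text
top
trigger px [242. 201.] n 112 ctr [529.3  49. ] sz [np.float64(12.1), np.float64(174.5)] longdir deg -82.8 zmed [40.3 51.  69.1] 3Dmed [532.6  37.   51. ]
handle px [225. 192.] n 96 ctr [563.2 105.2] sz [np.float64(11.4), np.float64(103.0)] longdir deg -84.6 zmed [57.9 64.8 70.5] 3Dmed [562.8 103.6  64.8]
jaw yellow px [283. 182.] n 69 ctr [591.3 -92.3] sz [np.float64(20.5), np.float64(38.1)] longdir deg 178.5 zmed [49.8 56.4 65.2] 3Dmed [592.3 -92.6  56.4]
tube px [291. 199.] n 299 ctr [ 534.9 -119.2] sz [np.float64(24.3), np.float64(169.1)] longdir deg -170.5 zmed [49.6 54.  59. ] 3Dmed [ 527.9 -120.4   54. ]
blue base px [283. 192.] n 3 ctr [566.  -94.7] sz [np.float64(2.5), np.float64(5.0)] longdir deg -45.9 zmed [ 8.2  8.5 10.2] 3Dmed [567.2 -94.    8.5]
tray px [154. 222.] n 401 ctr [468.5 357.3] sz [np.float64(87.2), np.float64(111.2)] longdir deg -179.1 zmed [ 0.2  5.5 20.4] 3Dmed [465.7 361.    5.5]
wheel px [256. 189.] n 292 ctr [573.8   1.5] sz [np.float64(58.6), np.float64(96.1)] longdir deg -72.3 zmed [42.6 54.8 63. ] 3Dmed [575.  -10.1  54.8]
cup px [228. 202.] n 20 
[... 985 characters left out ...]
at64(188.5)] longdir deg 100.7 zmed [ 5.4 11.3 14.9] 3Dmed [620.7 -34.6  11.3]
tray px [391. 220.] n 2511 ctr [540.6 367.4] sz [np.float64(133.5), np.float64(265.5)] longdir deg 179.1 zmed [ 1.8  5.5 23.7] 3Dmed [539.  368.    5.5]
wheel px [267. 204.] n 288 ctr [ 5.724e+02 -3.000e-01] sz [np.float64(66.8), np.float64(106.0)] longdir deg 118.3 zmed [41.5 55.9 63.1] 3Dmed [584.8 -10.4  55.9]
cup px [232. 256.] n 299 ctr [769.6 -62.6] sz [np.float64(59.7), np.float64(66.9)] longdir deg 11.8 zmed [17.8 33.8 45.8] 3Dmed [749.3 -64.9  33.8]
oil cap px [186. 239.] n 57 ctr [ 785.1 -175.4] sz [np.float64(18.0), np.float64(25.4)] longdir deg 16.7 zmed [ 96.1 108.5 111.8] 3Dmed [ 782.8 -175.7  108.5]
```

View pics/c_top.png

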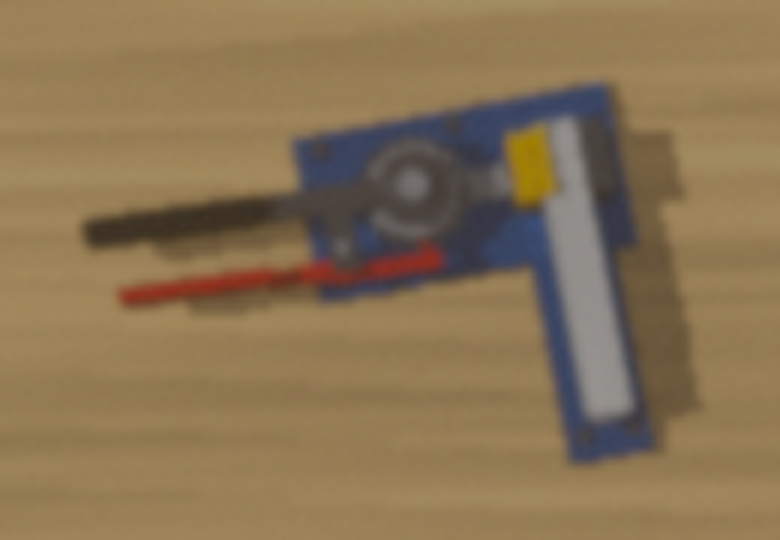

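View pics/c_scene.png

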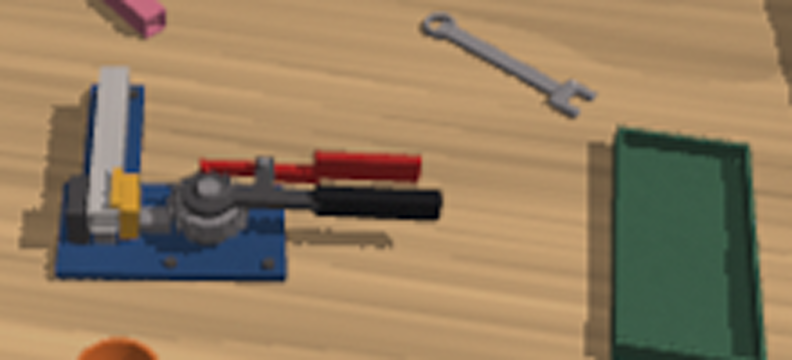

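```bash
cat >> h.py <<'E'
def goal(pos,yaw,flip=None,s=None):
    """tool down, tool y along world angle yaw (deg); print shift (40 mm) and turn (8 deg)"""
    s=s or arm.observe(); R=Ro.from_rotvec(s["eef_rot"]); best=None
    for k in (0,180):
        a=np.radians(yaw+k); y=np.array([np.cos(a),np.sin(a),0]); z=np.array([0,0,-1.]); x=np.cross(y,z)
        G=Ro.from_matrix(np.array([x,y,z]).T); r=(R.inv()*G).as_rotvec()
        if best is None or np.linalg.norm(r)<np.linalg.norm(best): best=r
    return np.round(R.inv().apply(np.array(pos)-s["eef_pos"])/40,3).tolist(), np.round(np.degrees(best)/8,3).tolist()
E
python3 - <<'E'
from h import *
import pickle
top=pickle.load(open("top.pkl","rb")); sc=pickle.load(open("scene.pkl","rb"))
print("boss top",[cast(top,195+412/6,155+185/6,z).round(1) for z in(46,64)])
print("boss scene",[cast(sc,200+208/3.6,150+187/3.6,z).round(1) for z in(46,64)])
P=cloud(top);print("boss z",P[185:188,263:266].reshape(-1,3).round(0).tolist())
# trigger edges & handle edges along column at 130mm: red/dark rows in top
R=Ro.from_rotvec(arm.observe()["eef_rot"]).as_matrix(); print(R.round(3))
for n,u,v in(("handle tip top",85/6+195,232/6+155),("trig tip top",122/6+195,297/6+155)): print(n,cast(top,u,v,66).round(1))
# tray corners from top, rim at 24
for u,v in((203,258),(255,258),(254,358),(202,358)): print("tray",cast(top,u/1.5,v/1.5,24).round(1))
print(goal((542,100,150),5.6))
E
```

```text
boss top [array([584.1, -26.2,  46. ]), array([580.8, -26.2,  64. ])]
boss scene [array([571. , -29.2,  46. ]), array([586.7, -26.4,  64. ])]
boss z [[584.0, -24.0, 63.0], [583.0, -27.0, 65.0], [584.0, -31.0, 63.0], [579.0, -24.0, 71.0], [581.0, -27.0, 62.0], [581.0, -31.0, 60.0], [578.0, -24.0, 59.0], [578.0, -27.0, 60.0], [576.0, -31.0, 66.0]]
[[ 0.949  0.314 -0.001]
 [ 0.314 -0.949  0.002]
 [-0.    -0.002 -1.   ]]
handle tip top [556.9 159.   66. ]
trig tip top [519.5 138.1  66. ]
tray [646.2 425.   24. ]
tray [643.8 302.6  24. ]
tray [409.6 301.6  24. ]
tray [411.7 421.2  24. ]
([13.651, -14.335, 2.508], [-0.016, -0.011, -9.659])
```

>>> servo_tool([
  [[0.4,-0.4,0],[0,0,-0.3]],
  [[1.2,-1.2,0],[0,0,-0.9]],
  [[2.1,-2.2,0],[0,0,-1.6]],
  [[3.1,-3.2,0.2],[0,0,-2.3]],
  [[4.1,-4.2,0.5],[0,0,-3.0]],
  [[5.1,-5.3,0.7],[0,0,-3.7]],
  [[6.1,-6.3,0.9],[0,0,-4.4]],
  [[7.1,-7.4,1.1],[0,0,-5.1]],
  [[8.1,-8.4,1.3],[0,0,-5.8]],
  [[9.1,-9.5,1.5],[0,0,-6.5]],
  [[10.1,-10.5,1.8],[0,0,-7.2]],
  [[11.1,-11.5,2.0],[0,0,-7.9]],
  [[12.1,-12.6,2.3],[0,0,-8.6]],
  [[13.0,-13.5,2.5],[0,0,-9.2]],
  [[13.5,-14.0,2.7],[0,0,-9.7]],
  [[13.75,-14.3,2.75],[0,0,-9.9]],
  [[13.75,-14.3,2.75],[0,0,-9.9]],
  [[13.75,-14.3,2.75],[0,0,-9.9]],
], gripper=0, force=20)

```text
time_s: 2.35
eef_pos: [546.3, 96.9, 140.3]
eef_rot: [2.074, 2.359, -0.002]
ft_force: [-1.0, -0.4, 0.1]
grip_width: 85.4
```

Run:
```python
from h import *
s=arm.observe();print(s["qpos"],s["eef_pos"],s["eef_rot"],s["grip_width"])
print(goal((546,100,50),7.6))
c=camera("scene");save(c,"hover.png",(200,90,420,250),3.6)
```

```text
[ 0.26442363  0.40270795 -0.60856787  1.89610155  0.28499968  0.93011448
 -0.35059535] [546.32377014  96.86388805 140.2565213 ] [ 2.07362993  2.35912128 -0.00245905] 85.35305575863238
([0.082, 0.004, 2.256], [-0.005, 0.011, -0.029])
```

View pics/hover.png

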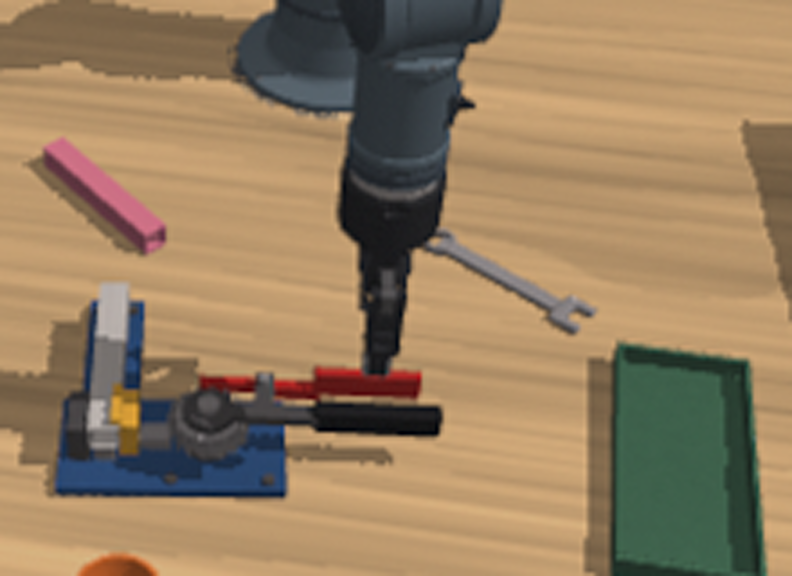

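The gripper hovers over the grip at pixel (380,370) in the crop, with its fingers straddling the red and black bars. I'll descend straight.

>>> servo_tool([
  [[0.02,0,0.3],[0,0,0]],
  [[0.05,0,0.9],[0,0,0]],
  [[0.08,0,1.5],[0,0,0]],
  [[0.08,0,2.0],[0,0,0]],
  [[0.08,0,2.2],[0,0,0]],
  [[0.08,0,2.2],[0,0,0]],
  [[0.08,0,2.2],[0,0,0]],
])

```text
time_s: 3.28
eef_pos: [547.0, 102.3, 53.1]
eef_rot: [2.07, 2.362, 0.002]
ft_force: [0.0, 0.4, 0.3]
grip_width: 85.4
```

Run:
```python
from h import *
s=arm.observe();print(s["eef_pos"],s["ft_force"])
c=camera("scene");save(c,"down.png",(240,150,360,240),6)
P=cloud(c);hsv=cv2.cvtColor(c["img"],cv2.COLOR_RGB2HSV)
```

```text
[547.02313323 102.2602817   53.08388744] [0.04051309 0.37156526 0.26080756]
```

View pics/down.png

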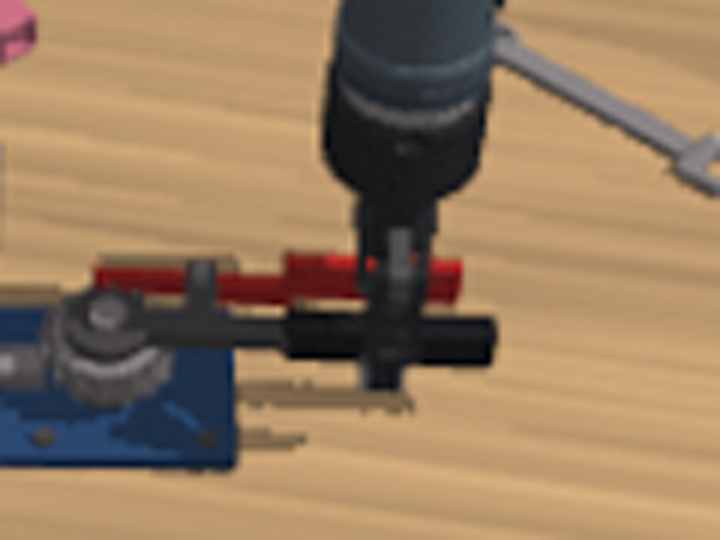

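>>> servo_tool([
  [[0,0,0.05],[0,0,0]],
  [[0,0,0.1],[0,0,0]],
  [[0,0,0.1],[0,0,0]],
  [[0,0,0.1],[0,0,0]],
  [[0,0,0.1],[0,0,0]],
  [[0,0,0.1],[0,0,0]],
  [[0,0,0.1],[0,0,0]],
  [[0,0,0.1],[0,0,0]],
], gripper=200, force=20)

```text
time_s: 4.32
eef_pos: [546.9, 102.2, 48.9]
eef_rot: [2.071, 2.362, 0.002]
ft_force: [1.1, -0.1, 5.1]
grip_width: 50.1
```

```bash
cat >> h.py <<'E'
A=np.array([581,-26.5,0])
def arc(th,r=0):
    """rotate present pose by th rad CLOCKWISE about clamp axis: row entries"""
    s=arm.observe(); R=Ro.from_rotvec(s["eef_rot"]); p=np.array(s["eef_pos"])
    q=Ro.from_rotvec([0,0,-th]).apply(p-A)+A
    return np.round(R.inv().apply(q-p)/40,2).tolist(),[0,0,round(np.degrees(th)/8,2)]
E
python3 - <<'E'
from h import *
s=arm.observe();print(s["eef_pos"],s["eef_rot"],s["ft_force"],s["grip_width"],s["qpos"])
for t in(-.03,-.06,-.09,-.11,-.13):print(t,arc(t))
E
```

```text
[546.90624225 102.19112773  48.88499085] [2.07061245e+00 2.36154165e+00 1.62104840e-03] [ 1.13021409 -0.06047297  5.12294765] 50.07179882925564 [ 0.19723506  0.54059602 -0.54539338  1.93524898  0.39360238  0.77051913
 -0.44062894]
-0.03 ([-0.01, -0.1, -0.0], [0, 0, np.float64(-0.21)])
-0.06 ([-0.03, -0.2, -0.0], [0, 0, np.float64(-0.43)])
-0.09 ([-0.05, -0.29, -0.0], [0, 0, np.float64(-0.64)])
-0.11 ([-0.07, -0.36, -0.0], [0, 0, np.float64(-0.79)])
-0.13 ([-0.08, -0.42, -0.0], [0, 0, np.float64(-0.93)])
```

>>> servo_tool([
  [[-0.01,-0.05,0],[0,0,-0.1]],
  [[-0.01,-0.1,0],[0,0,-0.21]],
  [[-0.02,-0.15,0],[0,0,-0.32]],
  [[-0.03,-0.2,0],[0,0,-0.43]],
  [[-0.04,-0.25,0],[0,0,-0.54]],
  [[-0.05,-0.29,0],[0,0,-0.64]],
  [[-0.05,-0.31,0],[0,0,-0.68]],
  [[-0.05,-0.31,0],[0,0,-0.68]],
  [[-0.05,-0.31,0],[0,0,-0.68]],
])

```text
time_s: 5.45
eef_pos: [541.6, 100.0, 50.3]
eef_rot: [1.953, 2.45, 0.022]
ft_force: [13.6, 2.8, -3.1]
grip_width: 38.9
```

Run:
```python
from h import *
s=arm.observe();R=Ro.from_rotvec(s["eef_rot"]).as_matrix();print(R.round(3).tolist(),np.degrees(np.arctan2(R[1,1],R[0,1])),s["ft_force"],s["grip_width"],s["torque"])
for t in np.arange(1,21)*.02:print(round(t,3),arc(t))
```

```text
[[-0.223, 0.975, 0.015], [0.975, 0.223, 0.006], [0.002, 0.016, -1.0]] 12.903299476649824 [13.56366482  2.84278177 -3.08287299] 38.876717336900995 [ 0.45590261 -2.02270477 -0.52888349]
0.02 ([0.0, 0.07, 0.0], [0, 0, np.float64(0.14)])
0.04 ([0.01, 0.13, 0.0], [0, 0, np.float64(0.29)])
0.06 ([0.01, 0.2, 0.0], [0, 0, np.float64(0.43)])
0.08 ([0.01, 0.26, 0.0], [0, 0, np.float64(0.57)])
0.1 ([0.01, 0.33, 0.01], [0, 0, np.float64(0.72)])
0.12 ([0.01, 0.4, 0.01], [0, 0, np.float64(0.86)])
0.14 ([0.0, 0.46, 0.01], [0, 0, np.float64(1.0)])
0.16 ([-0.0, 0.53, 0.01], [0, 0, np.float64(1.15)])
0.18 ([-0.01, 0.6, 0.01], [0, 0, np.float64(1.29)])
0.2 ([-0.02, 0.66, 0.01], [0, 0, np.float64(1.43)])
0.22 ([-0.02, 0.73, 0.01], [0, 0, np.float64(1.58)])
0.24 ([-0.03, 0.79, 0.01], [0, 0, np.float64(1.72)])
0.26 ([-0.05, 0.86, 0.01], [0, 0, np.float64(1.86)])
0.28 ([-0.06, 0.92, 0.01], [0, 0, np.float64(2.01)])
0.3 ([-0.07, 0.99, 0.02], [0, 0, np.float64(2.15)])
0.32 ([-0.09, 1.05, 0.02], [0, 0, np.float64(2.29)])
0.34 ([-0.1, 1.12, 0.02], [0, 0, np.float64(2.44)])
0.36 ([-0.12, 1.18, 0.02], [0, 0, np.float64(2.58)])
0.38 ([-0.14, 1.24, 0.02], [0, 0, np.float64(2.72)])
0.4 ([-0.16, 1.31, 0.02], [0, 0, np.float64(2.86)])
```

>>> servo_tool([
  [[0.0,0.05,0],[0,0,0.1]],
  [[0.01,0.12,0],[0,0,0.26]],
  [[0.01,0.2,0],[0,0,0.43]],
  [[0.01,0.26,0],[0,0,0.57]],
  [[0.01,0.33,0],[0,0,0.72]],
  [[0.01,0.4,0],[0,0,0.86]],
  [[0.0,0.46,0],[0,0,1.0]],
  [[0.0,0.53,0],[0,0,1.15]],
  [[-0.01,0.6,0],[0,0,1.29]],
  [[-0.02,0.66,0],[0,0,1.43]],
  [[-0.02,0.73,0],[0,0,1.58]],
  [[-0.03,0.79,0],[0,0,1.72]],
  [[-0.05,0.86,0],[0,0,1.86]],
  [[-0.06,0.92,0],[0,0,2.01]],
  [[-0.07,0.99,0],[0,0,2.15]],
  [[-0.09,1.05,0],[0,0,2.29]],
  [[-0.1,1.12,0],[0,0,2.44]],
  [[-0.12,1.18,0],[0,0,2.58]],
  [[-0.14,1.24,0],[0,0,2.72]],
  [[-0.16,1.31,0],[0,0,2.86]],
])

```text
time_s: 7.95
eef_pos: [592.7, 105.9, 50.4]
eef_rot: [2.398, 2.021, 0.02]
ft_force: [10.1, 1.7, 0.7]
grip_width: 38.6
```

Run:
```python
from h import *
s=arm.observe();R=Ro.from_rotvec(s["eef_rot"]).as_matrix();y=R[:,1];print("yaw",np.degrees(np.arctan2(y[1],y[0])),R[:,2].round(3),s["qpos"])
h=np.array(s["eef_pos"])+y*(s["grip_width"]/2-8)-A;print("handle deg",np.degrees(np.arctan2(h[1],h[0])),np.hypot(*h[:2]))
for t in np.arange(1,21)*.02:print(round(t,3),arc(t))
```

```text
yaw -9.732812834515011 [ 0.013  0.004 -1.   ] [ 0.1313076   0.58285019 -0.46634907  1.83514614  0.35453743  0.79181154
 -0.68721971]
handle deg 80.05333701895071 132.44883132019643
0.02 ([0.0, 0.07, 0.0], [0, 0, np.float64(0.14)])
0.04 ([0.01, 0.13, 0.0], [0, 0, np.float64(0.29)])
0.06 ([0.01, 0.2, 0.0], [0, 0, np.float64(0.43)])
0.08 ([0.01, 0.27, 0.0], [0, 0, np.float64(0.57)])
0.1 ([0.01, 0.33, 0.0], [0, 0, np.float64(0.72)])
0.12 ([0.01, 0.4, 0.01], [0, 0, np.float64(0.86)])
0.14 ([0.01, 0.46, 0.01], [0, 0, np.float64(1.0)])
0.16 ([0.0, 0.53, 0.01], [0, 0, np.float64(1.15)])
0.18 ([-0.01, 0.6, 0.01], [0, 0, np.float64(1.29)])
0.2 ([-0.01, 0.66, 0.01], [0, 0, np.float64(1.43)])
0.22 ([-0.02, 0.73, 0.01], [0, 0, np.float64(1.58)])
0.24 ([-0.03, 0.79, 0.01], [0, 0, np.float64(1.72)])
0.26 ([-0.04, 0.86, 0.01], [0, 0, np.float64(1.86)])
0.28 ([-0.05, 0.93, 0.01], [0, 0, np.float64(2.01)])
0.3 ([-0.07, 0.99, 0.01], [0, 0, np.float64(2.15)])
0.32 ([-0.08, 1.06, 0.01], [0, 0, np.float64(2.29)])
0.34 ([-0.1, 1.12, 0.01], [0, 0, np.float64(2.44)])
0.36 ([-0.12, 1.18, 0.01], [0, 0, np.float64(2.58)])
0.38 ([-0.14, 1.25, 0.01], [0, 0, np.float64(2.72)])
0.4 ([-0.16, 1.31, 0.02], [0, 0, np.float64(2.86)])
```

>>> servo_tool([
  [[0.0,0.07,0],[0,0,0.14]],
  [[0.01,0.13,0],[0,0,0.29]],
  [[0.01,0.2,0],[0,0,0.43]],
  [[0.01,0.27,0],[0,0,0.57]],
  [[0.01,0.33,0],[0,0,0.72]],
  [[0.01,0.4,0],[0,0,0.86]],
  [[0.01,0.46,0],[0,0,1.0]],
  [[0.0,0.53,0],[0,0,1.15]],
  [[-0.01,0.6,0],[0,0,1.29]],
  [[-0.01,0.66,0],[0,0,1.43]],
  [[-0.02,0.73,0],[0,0,1.58]],
  [[-0.03,0.79,0],[0,0,1.72]],
  [[-0.04,0.86,0],[0,0,1.86]],
  [[-0.05,0.93,0],[0,0,2.01]],
  [[-0.07,0.99,0],[0,0,2.15]],
  [[-0.08,1.05,0],[0,0,2.29]],
  [[-0.09,1.08,0],[0,0,2.36]],
  [[-0.09,1.08,0],[0,0,2.36]],
])

```text
time_s: 10.2
eef_pos: [633.8, 96.0, 50.5]
eef_rot: [2.697, 1.606, 0.021]
ft_force: [8.3, 2.6, 0.8]
grip_width: 39.0
```

```bash
cat >> h.py <<'E'
def hang():
    s=arm.observe();R=Ro.from_rotvec(s["eef_rot"]).as_matrix();y=R[:,1];print("yaw",np.degrees(np.arctan2(y[1],y[0])),s["ft_force"],s["grip_width"])
    h=np.array(s["eef_pos"])+y*(s["grip_width"]/2-8)-A;a=np.degrees(np.arctan2(h[1],h[0]));print("handle deg",a,"lever",np.radians(99.5-a))
E
python3 - <<'E'
from h import *
hang()
for t in np.arange(1,9)*.02:print(round(t,3),arc(t))
E
```

```text
yaw -28.442241371649285 [8.31099175 2.62774234 0.84273521] 38.988521221053894
handle deg 61.727660045050264 lever 0.6592516983964795
0.02 ([0.01, 0.07, 0.0], [0, 0, np.float64(0.14)])
0.04 ([0.01, 0.13, 0.0], [0, 0, np.float64(0.29)])
0.06 ([0.01, 0.2, 0.0], [0, 0, np.float64(0.43)])
0.08 ([0.01, 0.27, 0.0], [0, 0, np.float64(0.57)])
0.1 ([0.01, 0.33, 0.0], [0, 0, np.float64(0.72)])
0.12 ([0.01, 0.4, 0.0], [0, 0, np.float64(0.86)])
0.14 ([0.01, 0.47, 0.0], [0, 0, np.float64(1.0)])
0.16 ([0.0, 0.53, 0.0], [0, 0, np.float64(1.15)])
```

>>> servo_tool([
  [[0.01,0.05,0],[0,0,0.1]],
  [[0.01,0.1,0],[0,0,0.21]],
  [[0.01,0.15,0],[0,0,0.32]],
  [[0.01,0.2,0],[0,0,0.43]],
  [[0.01,0.2,0],[0,0,0.43]],
  [[0.01,0.2,0],[0,0,0.43]],
])

```text
time_s: 10.95
eef_pos: [639.9, 92.9, 50.4]
eef_rot: [2.745, 1.525, 0.018]
ft_force: [7.0, 3.5, 4.3]
grip_width: 38.5
```

Run:
```python
from h import *
hang()
```

```text
yaw -31.88526087992356 [6.97210981 3.47729836 4.33583101] 38.48775821602661
handle deg 58.92459157091027 lever 0.7081744724290758
```

>>> servo_tool([
  [[0.01,0.05,0],[0,0,0.1]],
  [[0.01,0.1,0],[0,0,0.21]],
  [[0.01,0.15,0],[0,0,0.32]],
  [[0.01,0.15,0],[0,0,0.32]],
  [[0.01,0.15,0],[0,0,0.32]],
])

```text
time_s: 11.58
eef_pos: [639.9, 92.1, 49.9]
eef_rot: [-2.774, -1.465, -0.002]
ft_force: [-3.5, 5.5, 11.2]
grip_width: 38.6
```

Run:
```python
from h import *
hang()
```

```text
yaw -34.33027684635019 [-3.4942112   5.52052133 11.20120328] 38.612167221737074
handle deg 58.687827582768236 lever 0.7123067835723073
```

>>> servo_tool([
  [[0,0,0],[0,0,0]],
  [[0,0,0],[0,0,0]],
  [[0,0,0],[0,0,0]],
  [[0,0,0],[0,0,0]],
  [[0,0,0],[0,0,0]],
  [[0,0,0],[0,0,0]],
], gripper=0)

```text
time_s: 12.32
eef_pos: [641.3, 86.3, 48.3]
eef_rot: [2.784, 1.455, 0.0]
ft_force: [0.3, 0.1, 0.0]
grip_width: 85.1
```

>>> servo_tool([
  [[0,0,-0.3],[0,0,0]],
  [[0,0,-0.9],[0,0,0]],
  [[0,0,-1.6],[0,0,0]],
  [[0,0,-2.3],[0,0,0]],
  [[0,0,-2.8],[0,0,0]],
  [[0,0,-3.0],[0,0,0]],
  [[0,0,-3.0],[0,0,0]],
])

```text
time_s: 13.2
eef_pos: [641.2, 86.6, 168.6]
eef_rot: [2.784, 1.455, 0.001]
ft_force: [0.2, -1.2, 0.1]
grip_width: 85.0
```

Run:
```python
from h import *
hang(); s=arm.observe(); print(s["eef_pos"],s["qpos"])
print(goal((536,-120.6,140),-80.5))
c=camera("scene");save(c,"opened.png",(200,90,420,250),3.6)
```

```text
yaw -34.79776453380854 [ 0.16495621 -1.16736326  0.12894935] 84.99701941143115
handle deg 46.524892917895215 lever 0.9245900401792946
[641.24619653  86.60789248 168.64236771] [ 0.10876981  0.48909329 -0.39747797  1.65771763  0.21301385  1.03706477
 -0.96295275]
([-5.756, 0.795, 0.714], [0.002, -0.004, 5.713])
```

View pics/opened.png

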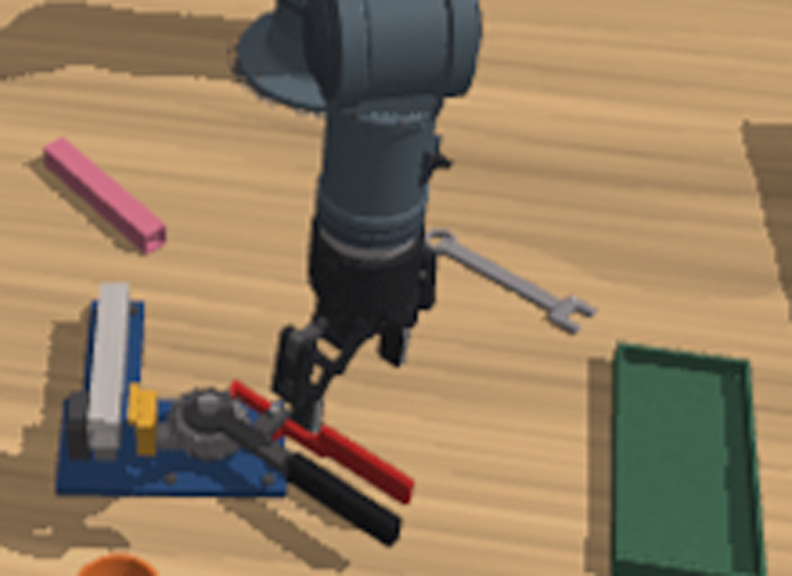

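The handle is at its open stop, and the yellow jaw has drawn clear of the tube (gap at pixel (130,415) in the crop). Next I move over the tube.

>>> servo_tool([
  [[-0.3,0.05,0],[0,0,0.3]],
  [[-1.0,0.15,0.1],[0,0,1.0]],
  [[-2.0,0.3,0.2],[0,0,2.0]],
  [[-3.0,0.4,0.3],[0,0,3.0]],
  [[-4.0,0.55,0.5],[0,0,4.0]],
  [[-5.0,0.7,0.6],[0,0,5.0]],
  [[-5.5,0.77,0.7],[0,0,5.5]],
  [[-5.76,0.8,0.71],[0,0,5.71]],
  [[-5.76,0.8,0.71],[0,0,5.71]],
  [[-5.76,0.8,0.71],[0,0,5.71]],
], gripper=75)

```text
time_s: 14.5
eef_pos: [537.0, -118.9, 140.2]
eef_rot: [-3.129, -0.266, -0.002]
ft_force: [0.4, 0.1, 0.3]
grip_width: 60.5
```

Run:
```python
from h import *
s=arm.observe(); print(s["eef_pos"],s["qpos"],s["grip_width"])
print(goal((536,-120.6,53),-80.5))
c=camera("scene");hsv=cv2.cvtColor(c["img"],cv2.COLOR_RGB2HSV).astype(int);P=cloud(c)
X,Y,Z=[P[...,i] for i in range(3)]
m=(hsv[...,1]<50)&(hsv[...,2]>120)&(Z>48)&(Z<62)&(Y<-95)&(Y>-160)&(X>440)&(X<640)
n,l,st,_=cv2.connectedComponentsWithStats(m.astype(np.uint8));k=1+np.argmax(st[1:,4]);Q=P[l==k]
r=cv2.minAreaRect(Q[:,:2].astype(np.float32));print(st[k,4],r,np.median(Q,0))
save(c,"tube_hover.png",(200,110,320,210),6)
```

```text
[ 537.00934856 -118.86653453  140.20676783] [ 0.31622483  0.33380503 -0.20013445  1.92523501  0.08241543  0.88927643
 -1.32634352] 60.48154242599145
([-0.035, 0.04, 2.18], [-0.006, -0.01, 0.026])
332 ((536.1032104492188, -122.77256774902344), (172.52183532714844, 24.662242889404297), 9.644285202026367) [ 544.01622081 -121.42614671   54.8623814 ]
```

View pics/tube_hover.png

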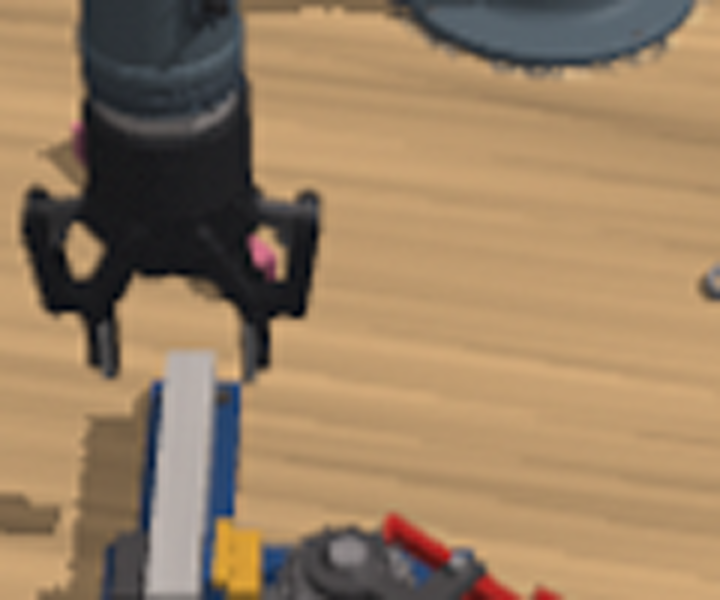

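The fingers straddle the tube, whose near end is at pixel (190,355) in the crop. Three measurements agree to within 3 mm. I'll descend and grip near its middle.

>>> servo_tool([
  [[0,0.02,0.3],[0,0,0]],
  [[-0.01,0.04,0.9],[0,0,0]],
  [[-0.03,0.06,1.5],[0,0,0]],
  [[-0.03,0.06,1.95],[0,0,0]],
  [[-0.03,0.06,2.18],[0,0,0]],
  [[-0.03,0.06,2.18],[0,0,0]],
  [[-0.03,0.06,2.18],[0,0,0]],
])

```text
time_s: 15.42
eef_pos: [536.0, -123.5, 53.4]
eef_rot: [3.13, 0.261, 0.003]
ft_force: [-0.5, 0.1, 0.5]
grip_width: 60.5
```

>>> servo_tool([
  [[0,0,0],[0,0,0]],
  [[0,0,0],[0,0,0]],
  [[0,0,0],[0,0,0]],
  [[0,0,0],[0,0,0]],
  [[0,0,0],[0,0,0]],
  [[0,0,0],[0,0,0]],
], gripper=255, force=40)

```text
time_s: 16.18
eef_pos: [535.3, -122.5, 53.6]
eef_rot: [-3.13, -0.262, -0.0]
ft_force: [-1.2, 2.9, 5.5]
grip_width: 24.4
```

Gripped at 24.4 mm. Now lift slowly straight up.

>>> servo_tool([
  [[0,0,-0.1],[0,0,0]],
  [[0,0,-0.3],[0,0,0]],
  [[0,0,-0.6],[0,0,0]],
  [[0,0,-1.0],[0,0,0]],
  [[0,0,-1.5],[0,0,0]],
  [[0,0,-2.0],[0,0,0]],
  [[0,0,-2.5],[0,0,0]],
  [[0,0,-2.9],[0,0,0]],
  [[0,0,-3.0],[0,0,0]],
  [[0,0,-3.0],[0,0,0]],
])

```text
time_s: 17.42
eef_pos: [535.1, -123.6, 172.9]
eef_rot: [3.13, 0.26, 0.0]
ft_force: [0.5, -0.0, -2.8]
grip_width: 24.5
```

Run:
```python
from h import *
s=arm.observe(); print(s["eef_pos"],s["qpos"],s["grip_width"],s["ft_force"])
c=camera("scene");save(c,"lifted.png",(190,80,430,260),3.3)
hsv=cv2.cvtColor(c["img"],cv2.COLOR_RGB2HSV).astype(int);P=cloud(c);X,Y,Z=[P[...,i] for i in range(3)]
m=(hsv[...,0]>50)&(hsv[...,0]<95)&(hsv[...,1]>70)&(Y>250)&(Y<480)&(X>350)&(X<720)
r=cv2.minAreaRect(P[m&(Z>17)&(Z<30)][:,:2].astype(np.float32));print("rim",r)
f=P[m&(Z>0)&(Z<9)];print("floor z",np.median(f[:,2]),cv2.minAreaRect(f[:,:2].astype(np.float32)))
ty=r[0]
print(goal((r[0][0],r[0][1],150),-90))
```

```text
[ 535.09739964 -123.63383891  172.88984854] [ 0.32713945  0.28959706 -0.20140211  1.90416538  0.0703632   0.95416725
 -1.31160399] 24.496774583902 [ 0.46296717 -0.0259395  -2.84029357]
rim ((532.817626953125, 364.02587890625), (114.26866912841797, 241.20628356933594), 89.57166290283203)
floor z 4.666195108944963 ((530.5949096679688, 365.0262756347656), (111.82473754882812, 241.1971435546875), 89.43795013427734)
([1.971, -12.027, 0.557], [-0.001, 0.007, 1.19])
```

View pics/lifted.png

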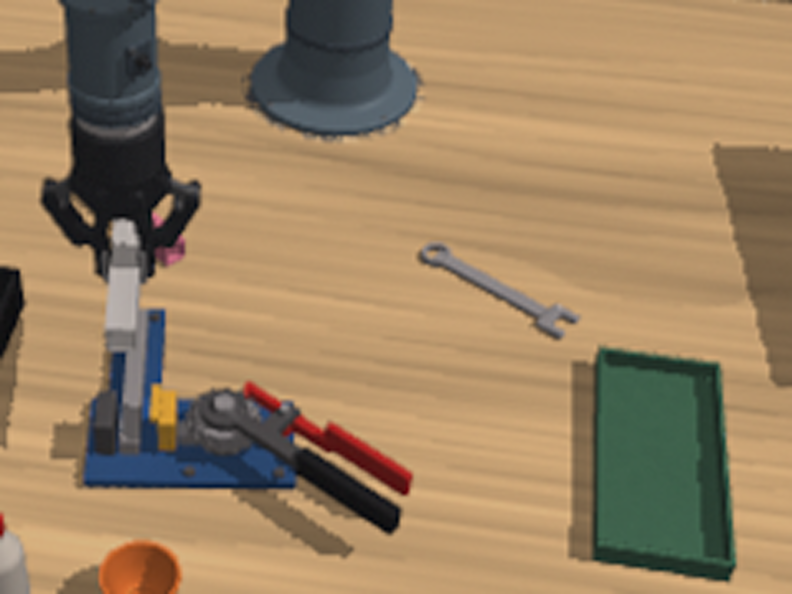

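The tube is lifted clear and held near level at pixel (120,290). The handle stays open, and the tray is clear with its centre near (532,364).

>>> servo_tool([
  [[0.03,-0.2,0],[0,0,0]],
  [[0.1,-0.6,0],[0,0,0.1]],
  [[0.2,-1.2,0],[0,0,0.1]],
  [[0.35,-2.1,0],[0,0,0.2]],
  [[0.5,-3.0,0],[0,0,0.3]],
  [[0.65,-4.0,0.1],[0,0,0.4]],
  [[0.82,-5.0,0.1],[0,0,0.5]],
  [[0.98,-6.0,0.2],[0,0,0.6]],
  [[1.15,-7.0,0.2],[0,0,0.7]],
  [[1.31,-8.0,0.3],[0,0,0.8]],
  [[1.47,-9.0,0.3],[0,0,0.9]],
  [[1.64,-10.0,0.4],[0,0,1.0]],
  [[1.8,-10.9,0.5],[0,0,1.1]],
  [[1.9,-11.5,0.5],[0,0,1.2]],
  [[1.95,-11.85,0.55],[0,0,1.22]],
  [[1.96,-12.0,0.55],[0,0,1.22]],
  [[1.96,-12.0,0.55],[0,0,1.22]],
  [[1.96,-12.0,0.55],[0,0,1.22]],
])

```text
time_s: 19.73
eef_pos: [533.6, 361.3, 150.6]
eef_rot: [3.14, -0.01, 0.0]
ft_force: [0.8, 0.2, -2.2]
grip_width: 24.0
```

Run:
```python
from h import *
s=arm.observe(); print(s["eef_pos"],s["qpos"],s["grip_width"],s["ft_force"])
print(goal((531.5,364.5,30),-90.4))
c=camera("scene");save(c,"over_tray.png",(330,90,470,270),4)
```

```text
[533.59771692 361.25553516 150.577447  ] [-0.38141962  0.49985652 -0.35904182  1.67722281  0.20247544  1.00186215
 -2.38675818] 24.0107079430733 [ 0.78064323  0.15018911 -2.1888482 ]
([-0.053, -0.085, 3.014], [0.009, -0.001, 0.007])
```

View pics/over_tray.png

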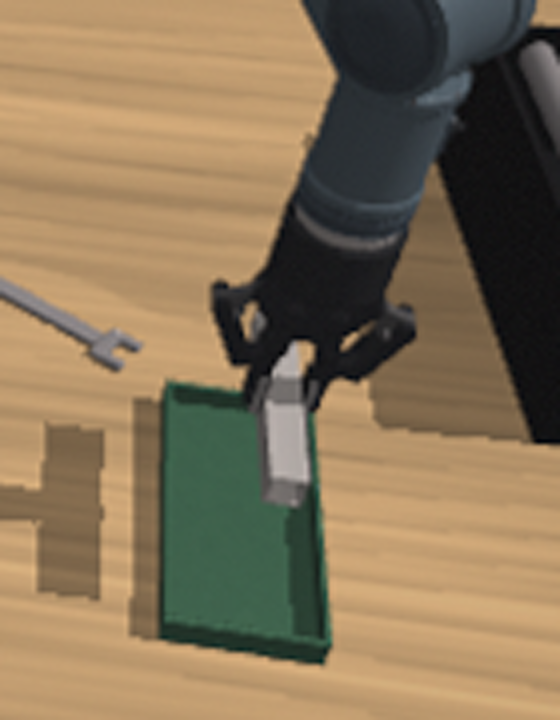

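>>> servo_tool([
  [[-0.02,-0.03,0.2],[0,0,0]],
  [[-0.05,-0.06,0.6],[0,0,0]],
  [[-0.05,-0.08,1.1],[0,0,0]],
  [[-0.05,-0.08,1.6],[0,0,0]],
  [[-0.05,-0.08,2.1],[0,0,0]],
  [[-0.05,-0.08,2.5],[0,0,0]],
  [[-0.05,-0.08,2.75],[0,0,0]],
  [[-0.05,-0.08,2.88],[0,0,0]],
  [[-0.05,-0.08,2.94],[0,0,0]],
  [[-0.05,-0.08,2.97],[0,0,0]],
  [[-0.05,-0.08,2.99],[0,0,0]],
  [[-0.05,-0.08,2.99],[0,0,0]],
  [[-0.05,-0.08,2.99],[0,0,0]],
])

```text
time_s: 21.4
eef_pos: [531.2, 366.2, 31.3]
eef_rot: [-3.141, 0.006, -0.001]
ft_force: [0.1, -0.9, -1.6]
grip_width: 24.2
```

>>> servo_tool([
  [[0,0,0.02],[0,0,0]],
  [[0,0,0.04],[0,0,0]],
  [[0,0,0.06],[0,0,0]],
  [[0,0,0.08],[0,0,0]],
  [[0,0,0.08],[0,0,0]],
  [[0,0,0.08],[0,0,0]],
])

```text
time_s: 22.15
eef_pos: [531.0, 366.1, 28.7]
eef_rot: [3.141, -0.007, -0.0]
ft_force: [-3.0, -2.2, 5.8]
grip_width: 24.7
```

>>> servo_tool([
  [[0,0,0],[0,0,0]],
  [[0,0,0],[0,0,0]],
  [[0,0,0],[0,0,0]],
  [[0,0,0],[0,0,0]],
  [[0,0,0],[0,0,0]],
], gripper=122)

```text
time_s: 22.78
eef_pos: [531.1, 366.2, 27.8]
eef_rot: [-3.141, 0.006, -0.0]
ft_force: [-0.3, 0.9, 0.4]
grip_width: 44.4
```

>>> servo_tool([
  [[0,0,-0.2],[0,0,0]],
  [[0,0,-0.7],[0,0,0]],
  [[0,0,-1.4],[0,0,0]],
  [[0,0,-2.2],[0,0,0]],
  [[0,0,-3.0],[0,0,0]],
  [[0,0,-3.6],[0,0,0]],
  [[0,0,-3.8],[0,0,0]],
  [[0,0,-3.8],[0,0,0]],
])

```text
time_s: 23.78
eef_pos: [531.3, 366.4, 181.0]
eef_rot: [-3.141, 0.006, -0.003]
ft_force: [-0.1, -1.1, -0.3]
grip_width: 44.7
```

Run:
```python
from h import *
import pickle
s=arm.observe(); print(s["time_s"],s["eef_pos"],s["grip_width"],s["ft_force"])
c=camera("scene");save(c,"final.png",(150,80,450,290),2.6)
hsv=cv2.cvtColor(c["img"],cv2.COLOR_RGB2HSV).astype(int);P=cloud(c);X,Y,Z=[P[...,i] for i in range(3)]
m=(hsv[...,1]<60)&(hsv[...,2]>110)&(Y>310)&(Y<420)&(X>400)&(X<660)&(Z>20)&(Z<45)
Q=P[m];print(len(Q),cv2.minAreaRect(Q[:,:2].astype(np.float32)))
for a,b in((440,500),(500,560),(560,620)):
    q=Q[(Q[:,0]>a)&(Q[:,0]<b)];print(a,len(q),np.median(q,0).round(1) if len(q) else None)
```

```text
23.775 [531.32180287 366.40183631 181.01270023] 44.65372764793214 [-0.14985624 -1.06663378 -0.29888562]
384 ((529.7208862304688, 385.54296875), (171.84788513183594, 67.80370330810547), 0.8073176741600037)
440 110 [474.  363.9  29.7]
500 131 [531.  364.7  29.4]
560 143 [590.1 365.7  29.5]
```

View pics/final.png

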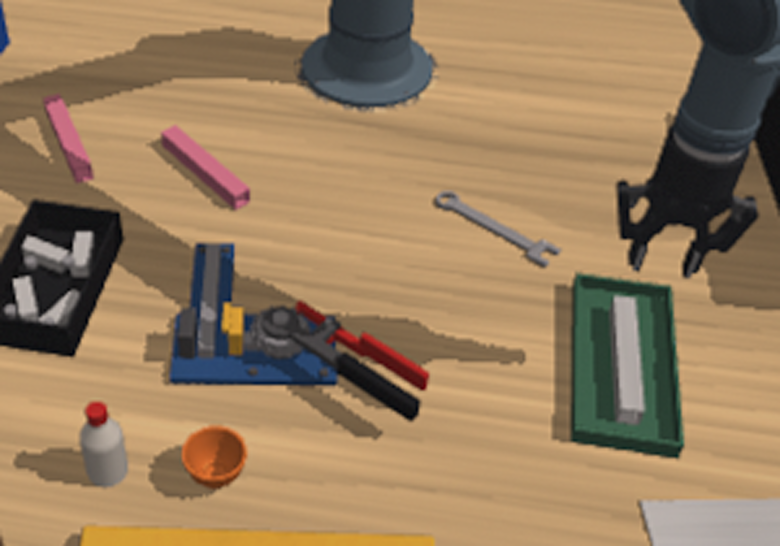

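The tube lies flat in the tray at pixel (627,358), with its top at 29.5 mm along its whole length. The handle is open, the bottle, cup and spanner haven't been moved, and the arm is clear. I'm handing in the job.

```bash
python3 -c "
from station import workorder
print(workorder.finish_job())"
```

```text
the job is handed in; nothing more can be done
None
```

The ratchet clamp is released, the aluminium tube lies flat in the green tray, and the job is handed in. `finish_job` gives no verdict, so these are my own checks.

- **Release:** I pinched the handle and trigger with a 20 N grip setting and nudged the handle tighter. The fingers closed from 50 to 39 mm, so the pawl lifted clear. I then eased the handle back over about 6 s and let go once it stopped moving and the force reversed, at about 0.71 rad by my estimate (stop at 0.70).
- **Tube:** I gripped it by its middle, lifted it straight out, lowered it until it touched the tray floor, and only then released it. Its top measures 29.4 to 29.7 mm above the table along its length, against an expected 30 mm.
- **Final picture:** The handle is still open. The oil bottle, orange cup and spanner look untouched, though I checked those by eye only. The arm is clear, about 24 s into the 61 s allowed.
- **Disagreements:** At first contact the fingers read 50 mm across the grip, not the stated 52 mm. The outline fitted to the tube in the last check came out too wide (68 mm) because other grey pixels got into the mask. I relied on the picture and the height readings instead.

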